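# Turn a clipboard face-down with the flipper jig

## Robot

A 6-joint arm with a two-finger parallel gripper is mounted at the origin on the work surface. World frame = base frame: x ahead of the robot, y to its left, z up, the work surface at z = 0. Lengths are in m, angles in rad, forces in N, time in s.
With the tool pointing down it reaches from about 0.25 to 0.775 m from the base axis. Payload 4 kg.
Tool frame: the origin (TCP) lies midway between the tips of the shut fingers; the grasp point (between the pads) lies 19 mm behind it; z points along the fingers, y is the line along which they close (so a half turn about z gives the same grasp; the last joint's range is limited). The gripper opens to 94 mm and grips with 3 to 60 N. Pads are 16 mm wide; open, the fingers measure 119 mm over their backs; the gripper's body (75 mm by 177 mm) begins 78 mm behind the grasp point.
Start: joints at [1.096, 0.087, 1.371, -0, 1.684, -0.103], TCP at [0.2, 0.512, 0.206] pointing down, gripper open.
Joint ranges: [-3.1, 3.1], [-0.76, 2.03], [0.27, 2.55], [-1.08, 4.22], [0.17, 2.65], [-2.57, 2.57]. Speed limits (rad/s): [2.79, 2.79, 3.14, 3.14, 3.14, 3.14].

## Interface

Orientations are given as [roll, pitch, yaw] about the fixed x, y, z axes, in that order (R = Rz(yaw) Ry(pitch) Rx(roll)).
In Python, from bench import get_obs, snapshot, close_job gives the robot as it stands. The module is installed in compiled form; this text tells all that it offers.
- The arm moves only by the tool drive_tool, never from a script. Its argument "commands" is a list of rows, each a list of 6 numbers: the shift along the tool's x, y, z in units of 0.04 m (1.0 is 0.04 m), then the turn, a rotation vector about the tool's x, y, z in units of 0.1 rad (1.0 is 0.1 rad). In form: [[dx, dy, dz, wx, wy, wz], ...]. A call has 1 to 20 rows; each row shifts and turns the commanded pose from where the row before left it, along the tool's axes as they then stand; what a row does not reach is not made up. A row lasts 1/8 s, in which the tool goes at most 62.5 mm and 10.7 degrees, less where a joint would pass 70% of its speed; a pose out of reach is approached as far as the arm can. A call with a number of a shift or a turn outside -1 to 1 is refused whole. A call with a gripper value outside its range is refused whole. "gripper" is the closure, from 0 (fully open) to 1 (shut), set as the call begins (left out, the last holds). The fingers move at their own pace and stop on an object; the grip force is fixed at half the most. Time passes only in rows, so rows that do not move let the fingers close. It gives the time, the measured TCP pose, the force, the opening and the grip force at its end, in the units of the state.
- get_obs(): the state, without advancing time (a new reading comes with each control period).
- snapshot(name): name is "scene" or "top" or "wrist"; returns a dict with "image" (480x640x3 uint8, blue, green, red), "range_z" (480x640 float32, m along the optical axis (not along the pixel's ray), 0 where there is no reading), "fx", "fy", "cx", "cy" (pixels), "k1" (the pictures are not rectified: a ray, as slopes to the right and down, at radius r is drawn at 1 + k1 r^2 times it, then the intrinsics apply), "rvec" (rotation vector, rad) and "tvec" (3), from world to camera coordinates, as OpenCV has them. Camera axes: x right, y down, z forward; pixel columns grow to the right and rows downward; lengths in m; the calibration is good to about 2 mm. A picture is of the moment at which its call begins.
- close_job(): hands the job in; it is judged then, once.
The state is a dict: "time": time; "joint_positions": joint angles; "qvel": joint speeds; "joint_torque": joint torques, N m; "tool_pos": TCP position; "ee_rot": TCP orientation; "wrist_force": force on the tool from outside, world axes, zero at the start; "wrist_torque": the same for the moment, N m; "width": finger opening in m; "finger_force": force on a finger pad.
Only numpy, scipy, OpenCV 4.12 (cv2) and the standard library are available. Lean on these libraries where they do the work, as an engineer would, in place of code of your own. Each camera call takes 0.05 s, during which the arm holds its last target. There are 200 camera calls.

## Task

Take the stapler out of the jig's nest and stand it upright on the bare desk, clear of the jig. Slide the clipboard along the jig's deck into the flipper, square and fully home against its stop, swing the flipper right over so the clipboard drops face-down into the nest, then swing the flipper back flat and leave it, with the clipboard lying flat in the nest ready for its label. Do not disturb the pot, the cup or the pointer.

Things in the scene. Friction and masses are not known exactly. Their poses are not given: they have to be found in the camera images.
- jig: Plywood turn-over jig fixed to the desk. Origin on the desk (z 0) under the middle of the hinge line; x runs along the hinge (roughly away from the robot), y from the hinge to the loading deck, z up. In this frame (mm): hinge line y 0, z 38; flipper at y 6..125; deck beyond it; nest at y -124..-14. Under flipper and nest a 10 mm base board, x -88..88, y -133..131.
- deck_center (a point): Middle of the top of the flat loading deck, jig (0, 240, 38) mm; jig axes. Deck x -105..105, y 150..330; then a neck x -88..88, y 128..150, same height, with two 8 mm high dark strips as a funnel: clear width 158 mm at y 131, 193 mm at y 172; they reach x +-104. Flipper floor flush (0.5 mm lower). A 230 mm high file crate stands over 100 mm beyond the deck's +y end.
- nest_center (a point): Where the clipboard's middle lies when home in the nest: jig (0, -68, 31) mm; jig axes. Two ledges along x, tops at z 26 (y -20..-14, y -124..-114), between them an open trough 94 mm wide, floor z 10. Side guides at x +-79..89 (y -116..-64) and outer wall at y -132..-124, tops at z 43.
- pocket_center (a point): On the flipper: the clipboard's middle when fully home, jig (0, 64.5, 42.5) mm. Jig axes while flat; turns with the flipper. Aluminium floor 160 x 119 mm, 7 mm high stop on the hinge side, side walls 156 mm apart (y 15..66 of the jig, 9 mm high, flared mouth), open towards the deck. Nothing holds the clipboard down: past upright it tips off into the nest.
- handle (a point): Middle of the flipper's round steel handle bar, 14 mm thick, 50 mm long, parallel to the hinge, sticking out past the jig's far (+x) side over bare desk. Moves on a circle of 90 mm radius about the hinge line, 115 mm along jig x; 38 mm above the desk with the flipper flat or right over. Can be pinched from above; turns between the fingers.
- flipper (a joint): Flipper angle, rad: 0 flat beside the deck (start), 1.57 upright, 3.14 right over the nest. Light damping; falls gently to either end under its own weight (0.3 kg).
- clipboard_center (a point): Middle of the small steel box clipboard, 150 (x) x 105 (y) x 10 mm thick, about 0.28 kg. A low sloping spring clip, 80 mm wide, rises 11.5 mm above the face near the +x end (x 30..74 mm). z points out of the face: up at the start, down at the end. Starts face-up on the loading deck, askew, perhaps a little over its edges.
- stapler_center (a point): Middle (half-way up, 29 mm above its foot) of the orange stapler, 130 long (x) x 36 wide (y) x 58 mm high, about 0.22 kg; its upper body, 34 mm wide, takes up the top 22 mm, and is gripped across y. Starts standing in the nest's trough (foot at z 10 mm), roughly along jig x.
- pot: Empty white ceramic succulent pot, 90 mm across, 75 mm high, standing on the desk; origin under its centre. Leave alone.
- cup: Dark steel pen cup, 76 mm across, 95 mm high, standing on the desk; origin under its centre. Leave alone.
- pointer: Short wooden pointer with rubber tip lying on the desk beyond the jig, 220 mm long along its x (-120..100 mm), 14 mm wide, 12 mm high; origin on its underside. Leave alone.
Things that resemble listed ones, but are neither listed nor needed, are in the scene too. What is meant by the part that bears clipboard_center is not yellow, and is the smaller of those in its own colour.

How it is judged:
By the outcome, as a careful person would: the job done as asked, in the order asked, and still so for the second after the job is handed in, with the robot touching nothing.
It also fails if it takes over 72 s, if anything falls off the work surface, if the arm or the gripper's body presses on something with over 40 N, if the wrist force passes 120 N, or if a joint passes its speed limit or range.

## Working session

There is one attempt and no reset: what is moved stays moved. The work goes in short steps, Python scripts to look and compute and a tool call to move; the robot and the scene stay as the last step left them, time stands still between calls to the robot, and variables do not carry over. Pictures are saved under pics/ and viewed, at most 11 in all, crops included, and the job is handed in when it is done.

Besides the shell and the picture viewer there is one more tool, called after ">>>" as name([rows], argument=value, ...), one row to a line, values as JSON. drive_tool: Moves the arm, as the interface text tells. Its arguments: {"type":"object","properties":{"commands":{"type":"array"},"gripper":{"type":"number"}},"required":["commands"]}

```bash
mkdir -p pics; cat > h.py <<'E'
import numpy as np, cv2
from bench import get_obs, snapshot, close_job
from scipy.spatial.transform import Rotation as R
def cam(s):
    Rm=cv2.Rodrigues(np.array(s["rvec"],float))[0]; return Rm,np.array(s["tvec"],float).ravel()
def cloud(s):
    h,w=s["range_z"].shape; v,u=np.mgrid[:h,:w].astype(float)
    xd=(u-s["cx"])/s["fx"]; yd=(v-s["cy"])/s["fy"]; x,y=xd.copy(),yd.copy()
    for _ in range(8):
        k=1+s["k1"]*(x*x+y*y); x=xd/k; y=yd/k
    z=s["range_z"].astype(float); P=np.stack([x*z,y*z,z],-1); Rm,t=cam(s)
    W=(P-t)@Rm; W[z<=0]=np.nan; return W
def proj(s,p):
    Rm,t=cam(s); c=np.atleast_2d(p)@Rm.T+t; x=c[:,0]/c[:,2]; y=c[:,1]/c[:,2]; k=1+s["k1"]*(x*x+y*y)
    return np.stack([s["fx"]*x*k+s["cx"],s["fy"]*y*k+s["cy"]],-1)
E
python3 - <<'E'
from h import *
import pickle
for n in("top","scene"):
    s=snapshot(n); pickle.dump(s,open(n+".pkl","wb")); cv2.imwrite(f"pics/{n}1.png",s["image"])
print(get_obs())
E
```

```text
{'time': 0.1, 'joint_positions': array([ 1.09592602e+00,  8.78729525e-02,  1.37204897e+00, -2.21534181e-05,
        1.68359742e+00, -1.03106700e-01]), 'qvel': array([ 9.89710436e-05, -1.99892051e-03, -4.28325422e-03, -3.49094769e-04,
       -1.58121001e-03,  8.00195070e-04]), 'joint_torque': array([ 1.48915555e-03, -3.41251159e+01, -3.03301978e+01,  7.19711487e-02,
        3.04840459e-02, -1.11843360e-04]), 'tool_pos': array([0.19958857, 0.51199682, 0.20445314]), 'ee_rot': array([-3.13967394e+00, -1.76401709e-04,  2.76982640e+00]), 'wrist_force': array([ 0.32476703, -0.29053213,  0.62201711]), 'wrist_torque': array([-0.0319286 ,  0.0234833 , -0.02022765]), 'finger_force': 0.0, 'width': 0.09416641923235047}
```

View pics/top1.png

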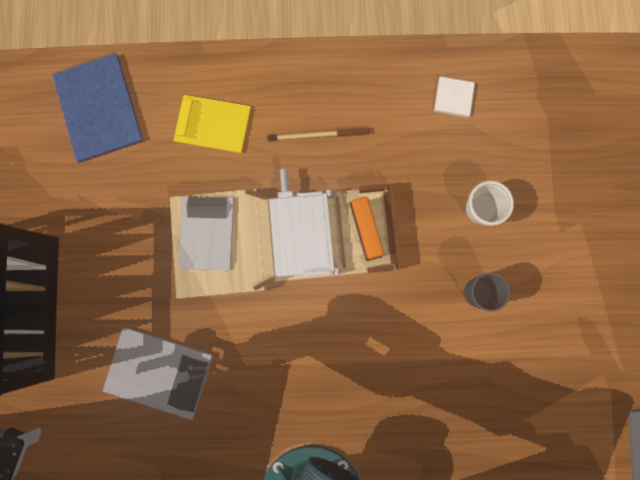

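View pics/scene1.png

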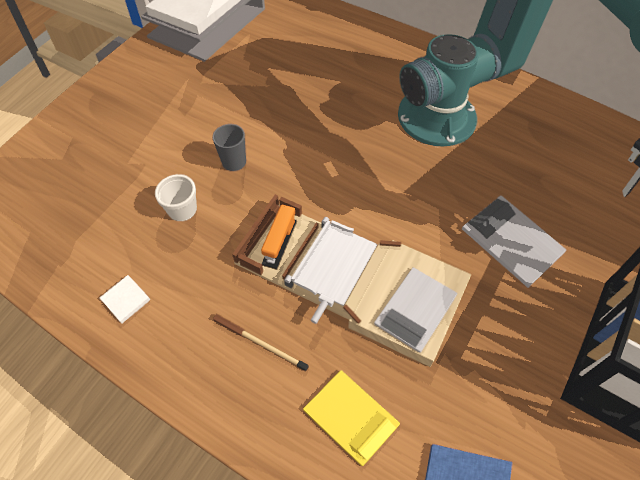

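The top view shows the hinge along world x. The deck is on the left around (215,245), the flipper at (300,235), the nest at (370,230), the orange stapler at (367,228), the handle at (284,180), and the grey target clipboard on the deck at (207,233) with its clip at the far end. The pot is at (490,203), the cup at (487,291) and the pointer at (320,134). The scene view agrees.

```bash
cat > fit.py <<'E'
from h import *
import pickle
from scipy.optimize import differential_evolution
def rect(P):
    c,(a,b),ang=cv2.minAreaRect(P[:,:2].astype(np.float32)*1000); 
    if a<b: a,b,ang=b,a,ang+90
    return np.round(c,1),round(a,1),round(b,1),round((ang+90)%180-90,2)
for n in("top","scene"):
    s=pickle.load(open(n+".pkl","rb")); W=cloud(s); I=s["image"].astype(int)
    ok=np.isfinite(W[...,2]); hsv=cv2.cvtColor(s["image"],cv2.COLOR_BGR2HSV)
    print(n,"desk z",np.nanmedian(W[...,2][(abs(W[...,0]-.55)<.3)&(abs(W[...,1])<.5)]))
    roi=ok&(W[...,0]>.25)&(W[...,0]<.65)&(W[...,1]>-.3)&(W[...,1]<.5)
    P=W[roi]
    def tmpl(x,y):
        z=np.zeros_like(x); B=lambda a,b,c,d,h: z.__setitem__((x>a)&(x<b)&(y>c)&(y<d),h)
        B(-88,88,-133,131,10);B(-105,105,150,330,38);B(-88,88,128,150,38);B(-80,80,6,125,38)
        B(-80,80,-20,-14,26);B(-80,80,-124,-114,26);B(-89,-79,-116,-64,43);B(79,89,-116,-64,43);B(-89,89,-132,-124,43);B(90,140,83,97,45)
        return z
    Q=P[::3]*1000
    def cost(p):
        c,sn=np.cos(p[2]),np.sin(p[2]); dx,dy=Q[:,0]-p[0],Q[:,1]-p[1]
        return np.minimum(abs(tmpl(c*dx+sn*dy,-sn*dx+c*dy)-Q[:,2]),15).mean()
    r=differential_evolution(cost,[(350,600),(-100,200),(-.4,.4)],seed=1,popsize=20,tol=1e-6,maxiter=150)
    print("jig",r.x,np.degrees(r.x[2]),r.fun)
    p=r.x; c,sn=np.cos(p[2]),np.sin(p[2])
    def toj(X): d=X[...,:2]*1000-p[:2]; return np.stack([c*d[...,0]+sn*d[...,1],-sn*d[...,0]+c*d[...,1]],-1)
    J=toj(W); h=hsv
    st=roi&(h[...,0]>5)&(h[...,0]<20)&(h[...,1]>200)&(W[...,2]>.058)&(W[...,2]<.075)&(J[...,1]<0)
    m=cv2.morphologyEx(st.astype(np.uint8),cv2.MORPH_OPEN,np.ones((2,2)))>0
    print("stapler",m.sum(),rect(W[m]),np.median(W[m][:,2]))
    cb=roi&(W[...,2]>.043)&(W[...,2]<.065)&(J[...,1]>160)&(h[...,1]<80)
    m=cv2.morphologyEx(cb.astype(np.uint8),cv2.MORPH_OPEN,np.ones((3,3)))>0
    print("clip world",m.sum(),rect(W[m]),"jig",rect(J[m]/1000),np.percentile(W[m][:,2],[10,50,95,100]))
    for nm,(a,b,cc,d) in dict(pot=(.4,.6,-.35,-.15),cup=(.25,.45,-.35,-.15),ptr=(.55,.75,-.1,.2)).items():
        m=ok&(W[...,0]>a)&(W[...,0]<b)&(W[...,1]>cc)&(W[...,1]<d)&(W[...,2]>(.006 if nm=="ptr" else .06)); print(nm,rect(W[m]) if m.sum()>5 else m.sum())
E
python3 fit.py
```

```text
top desk z 0.0013332679706373686
jig [ 5.38765770e+02 -6.04399765e+01  7.13590651e-02] 4.088573262954884 3.2503485951109075
stapler 0 (array([0., 0.]), 0.0, 0.0, 0.0) nan
clip world 3702 (array([541.9, 199.1]), 149.4, 106.8, -3.18) jig (array([ 21.6, 258.7]), 149.4, 106.8, -7.27) [0.04575606 0.04871655 0.05702258 0.06451762]
pot (array([ 499.9, -250. ]), 199.7, 199.0, -89.9)
cup (array([ 405.8, -336.4]), 69.4, 27.0, -0.04)
ptr (array([650.,  50.]), 300.0, 200.0, -90.0)
scene desk z 0.001413337135089014
jig [ 5.37834953e+02 -5.80872433e+01  6.56237570e-02] 3.75996431183121 3.4285372134117997
stapler 4 (array([ 605.6, -121.9]), 4.5, 1.3, 77.27) 0.05891910786525472
clip world 3685 (array([542.8, 200.6]), 153.1, 106.5, -2.68) jig (array([ 21.9, 257.8]), 153.1, 106.5, -6.44) [0.04613222 0.04878297 0.05749768 0.06275231]
pot (array([ 475.7, -276.2]), 217.5, 178.2, -65.78)
cup (array([ 409.1, -334.3]), 74.8, 30.4, -0.79)
ptr (array([650.,  50.]), 299.9, 199.9, -89.99)
  return _methods._mean(a, axis=axis, dtype=dtype,
  ret = ret.dtype.type(ret / rcount)
```

```bash
cat > m2.py <<'E'
from h import *
import pickle
from fit import rect
E
sed -i 's/^for n in/def rect0(): pass\nif __name__=="__main__":\n  pass\nfor n in/' fit.py; python3 - <<'E'
from h import *
import pickle
def rect(P):
    c,(a,b),ang=cv2.minAreaRect(P[:,:2].astype(np.float32)*1000)
    if a<b: a,b,ang=b,a,ang+90
    return np.round(c,1),round(a,1),round(b,1),round((ang+90)%180-90,2)
for n in("top","scene"):
    s=pickle.load(open(n+".pkl","rb")); W=cloud(s); hsv=cv2.cvtColor(s["image"],cv2.COLOR_BGR2HSV)
    seed={"top":(228,367),"scene":(230,281)}[n]; print(hsv[seed],W[seed])
    x,y,z=W[...,0],W[...,1],W[...,2]
    m=(z>.045)&(z<.085)&(abs(x-.54)<.12)&(abs(y+.13)<.08)&(hsv[...,1]>215)&(hsv[...,2]>140)
    print("st",m.sum(),rect(W[m]),np.percentile(W[m][:,2],[5,50,95]))
    P0=proj(s,[[.54,-.06,.038],[.55,-.35,.07]]);print(P0)
    for nm,pts in dict(pot={"top":(203,509),"scene":(190,160)},cup={"top":(291,507),"scene":(130,230)},ptr={"top":(134,320),"scene":(340,258)}).items():
        u=pts[n];print(nm,W[u])
    for nm,(zl,zh) in dict(pot=(.055,.09),cup=(.075,.11)).items():
        m=(z>zl)&(z<zh)&(y<-.22)&(y>-.5)&(x>.25)&(x<.7); nl,l,stt,cc=cv2.connectedComponentsWithStats(m.astype(np.uint8))
        for i in range(1,nl):
            if stt[i,4]>40: print(nm,stt[i,4],rect(W[l==i]))
    m=(z>.007)&(z<.03)&(x>.66)&(x<.8)&(y>-.2)&(y<.16); nl,l,stt,cc=cv2.connectedComponentsWithStats(m.astype(np.uint8))
    for i in range(1,nl):
        if stt[i,4]>40: print("ptr",stt[i,4],rect(W[l==i]))
E
```

```text
[ 14 192 218] [ 0.53903745 -0.12798134  0.0703878 ]Traceback (most recent call last):
  File "<stdin>", line 12, in <module>
    return _quantile_unchecked(
        a, q, axis, out, overwrite_input, method, keepdims, weights)
    return _ureduce(a,
                    func=_quantile_ureduce_func,
    ...<5 lines>...
                    overwrite_input=overwrite_input,
                    method=method)
    r = func(a, **kwargs)
    result = _quantile(arr,
                       quantiles=q,
    ...<2 lines>...
                       out=out,
                       weights=wgt)
    slices_having_nans = np.isnan(arr[-1, ...])
                                  ~~~^^^^^^^^^
IndexError: index -1 is out of bounds for axis 0 with size 0
```

```bash
rm m2.py; cat >> h.py <<'E'
def rect(P):
    c,(a,b),ang=cv2.minAreaRect(P[:,:2].astype(np.float32)*1000)
    if a<b: a,b,ang=b,a,ang+90
    return np.round(c,1),round(a,1),round(b,1),round((ang+90)%180-90,2)
E
python3 - <<'E'
from h import *
import pickle
for n in("top","scene"):
    s=pickle.load(open(n+".pkl","rb")); W=cloud(s); hsv=cv2.cvtColor(s["image"],cv2.COLOR_BGR2HSV)
    x,y,z=W[...,0],W[...,1],W[...,2]
    m=(z>.06)&(z<.085)&(abs(x-.54)<.12)&(abs(y+.13)<.08)
    m=cv2.morphologyEx(m.astype(np.uint8),cv2.MORPH_OPEN,np.ones((3,3)))>0
    print("st",m.sum(),rect(W[m]),np.percentile(W[m][:,2],[5,50,95]))
    for nm,(zl,zh) in dict(pot=(.055,.09),cup=(.075,.11)).items():
        m=(z>zl)&(z<zh)&(y<-.22)&(y>-.5)&(x>.25)&(x<.7); nl,l,stt,cc=cv2.connectedComponentsWithStats(m.astype(np.uint8))
        for i in range(1,nl):
            if stt[i,4]>40: print(nm,stt[i,4],rect(W[l==i]))
    m=(z>.007)&(z<.03)&(x>.66)&(x<.8)&(y>-.2)&(y<.16); nl,l,stt,cc=cv2.connectedComponentsWithStats(m.astype(np.uint8))
    for i in range(1,nl):
        if stt[i,4]>40: print("ptr",stt[i,4],rect(W[l==i]))
E
```

```text
st 1042 (array([ 542.7, -130.1]), 123.9, 34.4, 14.34) [0.06389474 0.06792248 0.07163094]
pot 672 (array([ 584.2, -377.5]), 88.3, 87.9, 76.3)
pot 277 (array([ 405.2, -375.1]), 68.1, 40.8, 1.29)
pot 87 (array([ 406.3, -332. ]), 58.9, 16.6, -0.34)
cup 459 (array([ 406.6, -360.3]), 74.8, 74.2, -62.26)
ptr 580 (array([758.6, 137.6]), 82.5, 45.1, -0.23)
ptr 497 (array([751.3, -35.3]), 215.5, 16.7, -86.93)
st 822 (array([ 543.7, -126.6]), 123.7, 35.1, 13.65) [0.063977   0.0678667  0.07100649]
pot 297 (array([ 392.7, -374.7]), 65.5, 31.8, -41.83)
pot 263 (array([ 422.6, -341.4]), 70.2, 32.2, -41.02)
pot 651 (array([ 585.3, -374.4]), 89.1, 87.9, 37.28)
cup 471 (array([ 406.7, -358. ]), 77.6, 76.1, 77.53)
ptr 617 (array([753.8, -32.2]), 218.2, 15.6, -87.28)
ptr 736 (array([759.5, 140.3]), 81.3, 41.4, -1.68)
```

>>> drive_tool([
  [-0.36,-0.93,0,0,0,0],
  [-0.36,-0.93,0,0,0,0],
  [-0.36,-0.93,0,0,0,0],
  [-0.36,-0.93,0,0,0,0],
  [-0.36,-0.93,0,0,0,0],
  [0,0,0,0,0,-1],
  [0,0,0,0,0,-1],
  [0,0,0,0,0,-1],
  [0,0,0,0,0,-1],
  [0,0,0,0,0,-1],
  [0,0,0,0,0,-1],
  [-0.43,-0.98,0,0,0,0],
  [-0.43,-0.98,0,0,0,0],
  [-0.43,-0.98,0,0,0,0],
  [-0.43,-0.98,0,0,0,0],
  [-0.43,-0.98,0,0,0,0],
  [-0.43,-0.98,0,0,0,0],
  [-0.43,-0.98,0,0,0,0],
  [-0.43,-0.98,0,0,0,0],
], gripper=0.4)

```text
time: 2.48
tool_pos: [0.4047, 0.0374, 0.2051]
ee_rot: [3.141, -0.0, -2.914]
wrist_force: [0.8, 1.0, 0.9]
width: 0.0563
finger_force: 0.0
```

```bash
cat >> h.py <<'E'
def to(x,y,z,yawdeg,o=None):
    "shift in tool units (translate first, then turn) to TCP target mm/deg, tool down"
    o=o or get_obs(); r=R.from_euler("xyz",o["ee_rot"]); p=o["tool_pos"]*1000
    d=r.inv().apply(np.array([x,y,z])-p)/40; w=(r.inv()*R.from_euler("xyz",[np.pi,0,np.radians(yawdeg)])).as_rotvec()/.1
    print("t %.2f"%o["time"],"pos",p.round(1),"yaw",np.degrees(o["ee_rot"]).round(1),"F",o["wrist_force"].round(1),"w",round(o["width"]*1000,1),"| shift",d.round(2),"turn",w.round(2))
E
python3 -c "
from h import *
to(543,-128.5,37,194)"
```

```text
t 2.48 pos [404.7  37.4 205.1] yaw [ 180.    -0.  -166.9] F [0.8 1.  0.9] w 56.3 | shift [-2.43 -4.82  4.2 ] turn [ 0.   -0.   -0.17]
```

>>> drive_tool([
  [-0.48,-0.96,0,0,0,0],
  [-0.48,-0.96,0,0,0,0],
  [-0.48,-0.96,0.2,0,0,-0.17],
  [-0.49,-0.97,0.6,0,0,0],
  [-0.5,-0.97,0.7,0,0,0],
  [0,0,0.9,0,0,0],
  [0,0,0.9,0,0,0],
  [0,0,0.5,0,0,0],
  [0,0,0.4,0,0,0],
  [0,0,0,0,0,0],
])

```text
time: 3.72
tool_pos: [0.5427, -0.1258, 0.0359]
ee_rot: [3.14, -0.003, -2.896]
wrist_force: [-0.1, -0.1, -0.5]
width: 0.0564
finger_force: 0.0
```

```bash
python3 -c "
from h import *
to(543,-128.5,37,194)
s=snapshot('scene');cv2.imwrite('pics/s2.png',s['image'][150:350,200:420].repeat(3,0).repeat(3,1))"
```

```text
t 3.73 pos [ 542.7 -125.8   35.9] yaw [ 179.9   -0.2 -165.9] F [-0.1 -0.1 -0.5] w 56.4 | shift [ 0.01 -0.07 -0.03] turn [ 0.02 -0.03  0.01]
```

View pics/s2.png

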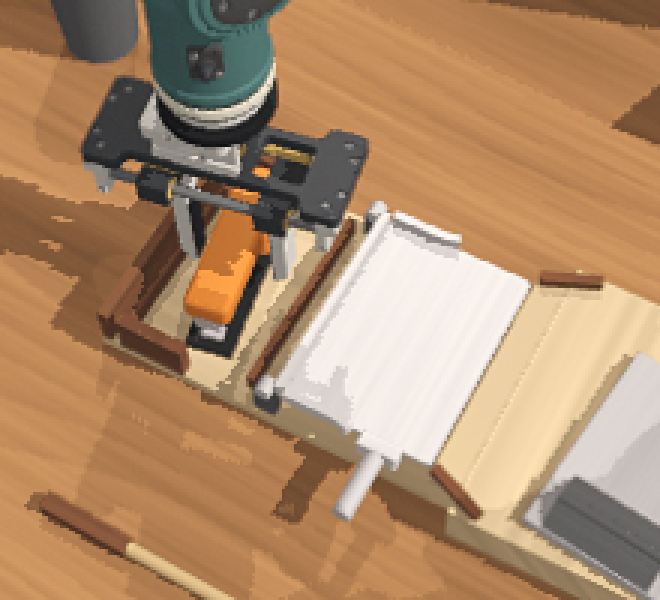

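The fingers straddle the orange stapler's upper body (crop around (225,270)), clear of the nest walls. Next I close on it and lift.

>>> drive_tool([
  [0,0,0,0,0,0],
  [0,0,0,0,0,0],
  [0,0,0,0,0,0],
  [0,0,0,0,0,0],
  [0,0,-0.3,0,0,0],
  [0,0,-0.7,0,0,0],
  [0,0,-0.8,0,0,0],
  [0,0,-0.5,0,0,0],
  [0,0,0,0,0,0],
], gripper=1)

```text
time: 4.9
tool_pos: [0.5448, -0.1265, 0.1316]
ee_rot: [-3.14, 0.003, -2.896]
wrist_force: [-0.1, -0.2, -2.6]
width: 0.0337
finger_force: 30.0
```

```bash
python3 -c "
from h import *
to(350,-190,27,194)"
```

```text
t 4.90 pos [ 544.8 -126.5  131.6] yaw [-179.9    0.2 -165.9] F [-0.1 -0.2 -2.6] w 33.7 | shift [ 5.12 -0.35  2.6 ] turn [-0.02  0.03  0.01]
```

>>> drive_tool([
  [0.5,0,0,0,0,0],
  [0.9,-0.05,0,0,0,0],
  [0.95,-0.1,0,0,0,0],
  [0.95,-0.1,0.1,0,0,0],
  [0.9,-0.1,0.4,0,0,0],
  [0.6,0,0.5,0,0,0],
  [0.32,0,0.6,0,0,0],
  [0,0,0.5,0,0,0],
  [0,0,0.3,0,0,0],
  [0,0,0.1,0,0,0],
  [0,0,0.05,0,0,0],
  [0,0,0,0,0,0],
])

```text
time: 6.4
tool_pos: [0.3491, -0.1897, 0.0284]
ee_rot: [-3.141, 0.001, -2.896]
wrist_force: [-1.1, 2.4, 2.3]
width: 0.0336
finger_force: 30.0
```

```bash
python3 -c "
from h import *
to(350,-190,26,194)"
```

```text
t 6.40 pos [ 349.1 -189.7   28.4] yaw [-1.799e+02  1.000e-01 -1.659e+02] F [-1.1  2.4  2.3] w 33.6 | shift [-0.02 -0.01  0.06] turn [-0.01  0.01  0.01]
```

>>> drive_tool([
  [0,0,0.02,0,0,0],
  [0,0,0,0,0,0],
])

```text
time: 6.65
tool_pos: [0.3492, -0.1898, 0.0284]
ee_rot: [-3.141, 0.001, -2.896]
wrist_force: [-3.5, 2.7, 6.8]
width: 0.0341
finger_force: 30.0
```

>>> drive_tool([
  [0,0,0,0,0,0],
  [0,0,0,0,0,0],
  [0,0,-0.2,0,0,0],
  [0,0,-0.6,0,0,0],
  [0,0,-0.9,0,0,0],
  [0,0,-0.9,0,0,0],
  [0,0,-0.4,0,0,0],
], gripper=0.4)

```text
time: 7.52
tool_pos: [0.3495, -0.1903, 0.1493]
ee_rot: [-3.138, 0.003, -2.896]
wrist_force: [0.3, -0.0, -0.8]
width: 0.0566
finger_force: 0.0
```

```bash
python3 - <<'E'
from h import *
import pickle
s=pickle.load(open("top.pkl","rb")); s2=snapshot("scene"); cv2.imwrite("pics/s3.png",s2["image"][60:400])
for s in (s,s2):
    W=cloud(s); x,y,z=W[...,0],W[...,1],W[...,2]
    m=(z>.043)&(z<.065)&(abs(x-.543)<.11)&(abs(y-.2)<.09)
    c=np.radians(-3.); d=(W[m][:,:2]*1000-[542.3,200]); a=d@[np.cos(c),np.sin(c)]; b=d@[-np.sin(c),np.cos(c)]; zz=W[m][:,2]*1000
    for k in range(-80,85,8):
        q=(a>=k)&(a<k+8); print(k,q.sum(),np.round(np.median(zz[q&(abs(b)<30)]),1) if q.sum() else 0,b[q&(zz>53)].round(0)[[0,-1]] if (q&(zz>53)).sum()>3 else "", end=" | ")
    print()
    for lo in (43,53,):
        q=zz>lo; print(lo,rect(W[m][q]))
to(594,197,120,177)
E
```

```text
-80 93 47.5  | -72 204 48.3  | -64 202 48.3 [ 14. -53.] | -56 202 48.4 [  9. -20.] | -48 201 48.0  | -40 206 48.1  | -32 207 48.2  | -24 204 48.3  | -16 203 48.2  | -8 204 48.0  | 0 201 48.2  | 8 197 48.4  | 16 195 47.9  | 24 207 48.5 [31.  0.] | 32 202 51.5 [ 38. -28.] | 40 206 55.1 [ 37. -34.] | 48 203 58.3 [ 38. -40.] | 56 188 55.0 [ 37. -42.] | 64 189 51.8 [  2. -41.] | 72 32 48.1  | 80 11 nan  | 
43 (array([532.2, 184.2]), 189.1, 151.8, 1.65)
53 (array([540.1, 199.6]), 143.3, 101.9, -1.78)
-80 54 46.4  | -72 170 48.2  | -64 183 48.4  | -56 182 47.8  | -48 187 48.1  | -40 184 47.9  | -32 186 48.0  | -24 192 48.3  | -16 188 48.1  | -8 192 48.4  | 0 202 48.2  | 8 192 48.3  | 16 208 48.5  | 24 184 49.0  | 32 168 52.3 [-38.  41.] | 40 181 56.0 [-39.  41.] | 48 206 59.5 [-39.  41.] | 56 254 55.5 [-39.  41.] | 64 242 52.5 [-39.  41.] | 72 160 48.5 [-16.  36.] | 80 17 44.3  | 
43 (array([540.5, 187.3]), 185.7, 152.0, -2.64)
53 (array([546.1, 202.1]), 141.5, 81.4, -4.84)
t 7.58 pos [ 350.  -190.6  150.4] yaw [-179.7    0.2 -165.9] F [ 0.9 -0.1  0.9] w 56.5 | shift [-8.27  7.92  0.76] turn [-0.04  0.05  2.98]
  return _methods._mean(a, axis=axis, dtype=dtype,
  ret = ret.dtype.type(ret / rcount)
```

View pics/s3.png

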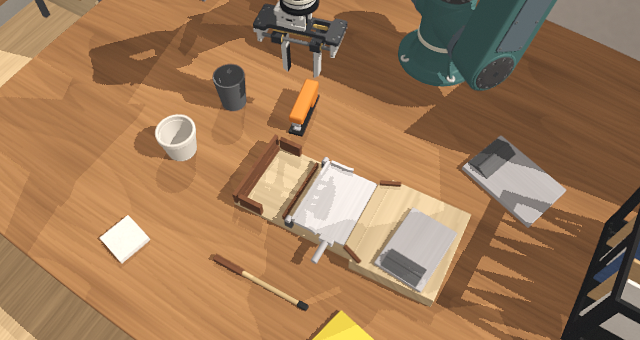

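The stapler stands upright on the bare desk at (303,108) in the crop. The clip's ridge peaks about 52 mm from the clipboard's centre. I'll go above it, grip across its 80 mm width and draw the board.

>>> drive_tool([
  [-0.92,0.88,0,0,0,0],
  [-0.92,0.88,0,0,0,0],
  [-0.92,0.88,0,0,0,0],
  [-0.92,0.88,0,0,0,0],
  [-0.92,0.88,0,0,0,0],
  [-0.92,0.88,0,0,0,0],
  [-0.92,0.88,0.2,0,0,0],
  [-0.92,0.88,0.2,0,0,0],
  [-0.92,0.88,0.2,0,0,0],
  [0,0,0.2,0,0,1],
  [0,0,0,0,0,1],
  [0,0,0,0,0,0.98],
  [0,0,0,0,0,0],
], gripper=0)

```text
time: 9.2
tool_pos: [0.5921, 0.1981, 0.1129]
ee_rot: [-3.141, -0.003, 3.09]
wrist_force: [-0.0, -0.2, -0.1]
width: 0.0942
finger_force: 0.0
```

```bash
python3 - <<'E'
from h import *
s=snapshot("wrist"); cv2.imwrite("pics/w1.png",s["image"])
W=cloud(s); z=W[...,2]; m=(z>.055)&(z<.063)&(abs(W[...,0]-.594)<.03)&(abs(W[...,1]-.197)<.06)
print("ridge",m.sum(),rect(W[m]),np.median(z[m]))
m=(z>.0445)&(z<.063)&(abs(W[...,0]-.543)<.1)&(abs(W[...,1]-.2)<.075); print(rect(W[m]))
to(594,197,50.5,177)
E
```

```text
ridge 4882 (array([593.8, 197.4]), 79.7, 27.3, 86.95) 0.05738370306468741
(array([541.9, 200.4]), 150.4, 105.6, -3.22)
t 9.25 pos [592.2 198.1 113.2] yaw [-1.800e+02 -1.000e-01  1.771e+02] F [-0.  -1.1  0.8] w 93.8 | shift [-0.05 -0.02  1.57] turn [-0.01 -0.02  0.01]
```

View pics/w1.png

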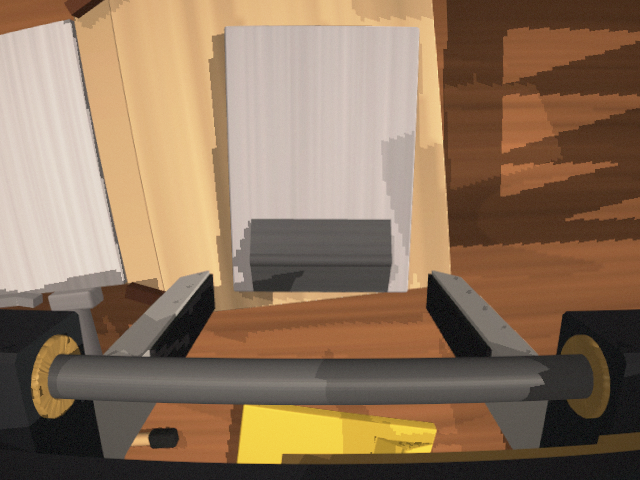

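The wrist view shows the clip ridge at (320,255) midway between the two fingers, and the measurement (593.8, 197.4) agrees. I'll descend and grip.

>>> drive_tool([
  [-0.05,-0.02,0.5,0,0,0],
  [0,0,0.6,0,0,0],
  [0,0,0.35,0,0,0],
  [0,0,0.12,0,0,0],
  [0,0,0,0,0,0],
])

```text
time: 9.88
tool_pos: [0.5948, 0.1973, 0.0516]
ee_rot: [-3.142, -0.0, 3.089]
wrist_force: [-0.2, 0.5, 1.3]
width: 0.0938
finger_force: 0.0
```

>>> drive_tool([
  [0,0,0,0,0,0],
  [0,0,0,0,0,0],
  [0,0,0,0,0,0],
], gripper=1)

```text
time: 10.25
tool_pos: [0.5955, 0.1976, 0.053]
ee_rot: [3.141, 0.002, 3.089]
wrist_force: [0.8, 0.2, 2.4]
width: 0.0796
finger_force: 30.0
```

```bash
python3 - <<'E'
from h import *
j=np.array([538.3,-59.3]);a=np.radians(3.35)
M=np.array([[np.cos(a),-np.sin(a)],[np.sin(a),np.cos(a)]])
for p in [(52,230),(52,80),(52,64.5)]:
    t=j+M@p; print(p,t); to(t[0],t[1],50,183.35)
# refine jig from top picture: deck/neck edges etc
E
```

```text
(52, 230) [576.77104135 173.34560812]
t 10.25 pos [595.5 197.6  53. ] yaw [1.80e+02 1.00e-01 1.77e+02] F [0.8 0.2 2.4] w 79.6 | shift [ 0.44 -0.63  0.07] turn [ 0.01  0.02 -1.11]
(52, 80) [585.53632472  23.60192776]
t 10.25 pos [595.5 197.6  53. ] yaw [1.80e+02 1.00e-01 1.77e+02] F [0.8 0.2 2.4] w 79.6 | shift [ 0.02 -4.36  0.07] turn [ 0.01  0.02 -1.11]
(52, 64.5) [586.44207067   8.12841413]
t 10.25 pos [595.5 197.6  53. ] yaw [1.80e+02 1.00e-01 1.77e+02] F [0.8 0.2 2.4] w 79.6 | shift [-0.02 -4.74  0.07] turn [ 0.01  0.02 -1.11]
```

>>> drive_tool([
  [0.12,-0.15,0,0,0,-0.3],
  [0.12,-0.15,0,0,0,-0.3],
  [0.12,-0.16,0,0,0,-0.3],
  [0.12,-0.16,0,0,0,-0.3],
  [0,0,0,0,0,0],
])

```text
time: 10.88
tool_pos: [0.5754, 0.1722, 0.053]
ee_rot: [-3.141, 0.001, -3.074]
wrist_force: [-2.0, -0.6, 5.4]
width: 0.0789
finger_force: 30.0
```

```bash
python3 - <<'E'
from h import *
import pickle
s3=snapshot("wrist"); cv2.imwrite("pics/w2.png",s3["image"]); pickle.dump(s3,open("w2.pkl","wb"))
for n in("top","scene","w2"):
    s=pickle.load(open(n+".pkl","rb")); W=cloud(s); hsv=cv2.cvtColor(s["image"],cv2.COLOR_BGR2HSV)
    x,y,z=W[...,0],W[...,1],W[...,2]
    m=(z>.03)&(z<.044)&(abs(x-.535)<.12)&(abs(y-.005)<.085)&(hsv[...,1]<60)
    m=cv2.morphologyEx(m.astype(np.uint8),cv2.MORPH_OPEN,np.ones((9,9)) if n!="w2" else np.ones((35,35)))>0
    print(n,"plate",m.sum(),rect(W[m]),np.median(z[m]))
    m=(z>.033)&(z<.044)&(abs(x-.53)<.13)&(y>.1)&(y<.3)&(hsv[...,1]>60)
    m=cv2.morphologyEx(m.astype(np.uint8),cv2.MORPH_OPEN,np.ones((3,3)))>0
    print("deck",rect(W[m]))
to(574.6,173.7,51,183.9)
E
```

```text
top plate 4061 (array([533.8,   7.9]), 160.4, 113.2, 3.96) 0.03771655367020537
deck (array([521.1, 182.4]), 210.1, 176.7, 3.89)
scene plate 3516 (array([533.4,  10.3]), 163.3, 115.6, 3.92) 0.037808919809482304
deck (array([522.6, 183.2]), 212.9, 177.9, 3.3)
w2 plate 6275 (array([526.7,  44.1]), 148.2, 44.9, 8.24) 0.038251165929362785
deck (array([532.2, 184. ]), 175.8, 168.1, -86.09)
t 10.93 pos [575.4 172.1  53. ] yaw [-180.     0.  -176.1] F [-2.1 -0.4  5.1] w 79.4 | shift [0.02 0.04 0.05] turn [-0.    0.01 -0.01]
```

View pics/w2.png

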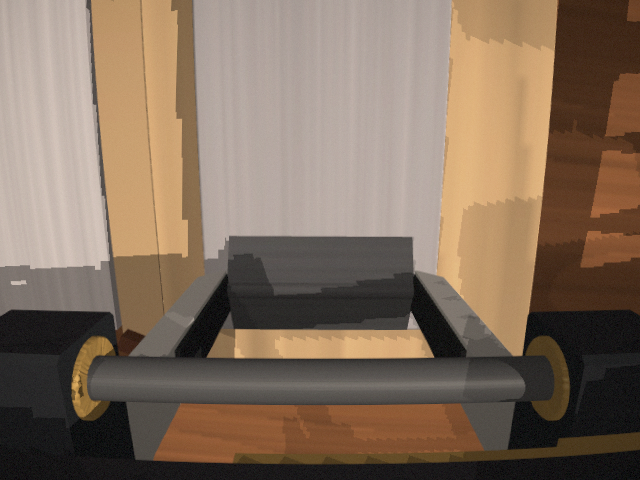

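```bash
python3 - <<'E'
from h import *
import pickle
a=np.radians(3.92); ax=np.array([np.cos(a),np.sin(a)]); ay=np.array([-ax[1],ax[0]])
o=get_obs(); p=o["tool_pos"][:2]*1000
print("tcp jig",(p-[538.1,-58.8])@ax,(p-[538.1,-58.8])@ay)
for n in("top","scene"):
    s=snapshot(n); cv2.imwrite(f"pics/{n}4.png",s["image"]); W=cloud(s); hsv=cv2.cvtColor(s["image"],cv2.COLOR_BGR2HSV)
    J=np.stack([(W[...,:2]*1000-[538.1,-58.8])@ax,(W[...,:2]*1000-[538.1,-58.8])@ay],-1); z=W[...,2]
    m=(z>.0445)&(z<.053)&(J[...,0]>-110)&(J[...,0]<25)&(J[...,1]>150)&(J[...,1]<320)&(hsv[...,1]<80)
    m=cv2.morphologyEx(m.astype(np.uint8),cv2.MORPH_OPEN,np.ones((3,3)))>0
    Q=J[m]; print(n,len(Q),rect(Q/1000) if len(Q) else 0, "minx",np.percentile(Q[:,0],[0,1,2]) if len(Q) else 0,"y",np.percentile(Q[:,1],[0,1,99,100]) if len(Q) else 0)
E
```

```text
tcp jig 53.01660141997717 227.84995778402433
top 1147 (array([-25. , 225.9]), 106.0, 100.3, 89.53) minx [-75.51241142 -73.29606208 -71.40178913] y [172.66107479 174.00152521 277.2482271  278.71697803]
scene 268 (array([-18. , 241.2]), 127.6, 49.6, -42.61) minx [-72.76783228 -72.23445297 -71.15597992] y [180.77018544 182.57429104 280.41139613 281.03377203]
```

>>> drive_tool([
  [0,-0.2,-0.03,0,0,0],
  [0,-0.32,0,0,0,0],
  [0,-0.32,0,0,0,0],
  [0,-0.32,0,0,0,0],
  [0,-0.32,0,0,0,0],
  [0,-0.32,0,0,0,0],
  [0,-0.32,0,0,0,0],
  [0,-0.32,0,0,0,0],
  [0,-0.32,0,0,0,0],
  [0,-0.32,0,0,0,0],
  [0,-0.32,0,0,0,0],
  [0,-0.32,0,0,0,0],
  [0,0,0,0,0,0],
])

```text
time: 12.65
tool_pos: [0.5856, 0.0217, 0.0531]
ee_rot: [-3.138, -0.0, -3.075]
wrist_force: [0.4, -1.7, 2.2]
width: 0.0792
finger_force: 30.0
```

```bash
cat > chk.py <<'E'
from h import *
a=np.radians(3.92); ax=np.array([np.cos(a),np.sin(a)]); ay=np.array([-ax[1],ax[0]]); O=np.array([538.1,-58.8])
o=get_obs(); p=o["tool_pos"][:2]*1000
print(round(o["time"],2),"tcp jig",(p-O)@ax,(p-O)@ay,o["tool_pos"][2],"yaw",np.degrees(o["ee_rot"][2])%360,"F",o["wrist_force"].round(1),o["width"])
E
python3 chk.py; python3 - <<'E'
from chk import *
s=snapshot("top"); cv2.imwrite("pics/t5.png",s["image"][160:300,160:410].repeat(3,0).repeat(3,1))
W=cloud(s); hsv=cv2.cvtColor(s["image"],cv2.COLOR_BGR2HSV)
J=np.stack([(W[...,:2]*1000-O)@ax,(W[...,:2]*1000-O)@ay],-1); z=W[...,2]
m=(z>.0445)&(z<.053)&(J[...,0]>-110)&(J[...,0]<25)&(J[...,1]>18)&(J[...,1]<150)&(hsv[...,1]<80)
m=cv2.morphologyEx(m.astype(np.uint8),cv2.MORPH_OPEN,np.ones((3,3)))>0
Q=J[m]; print(rect(Q/1000),np.percentile(Q,[0,2,98,100],axis=0))
E
```

```text
12.65 tcp jig 52.877020005357174 77.03943587706513 0.05311610595021757 yaw 183.7892806023388 F [ 0.4 -1.7  2.2] 0.07921531145154688
12.65 tcp jig 52.877020005357174 77.03943587706513 0.05311610595021757 yaw 183.7892806023388 F [ 0.4 -1.7  2.2] 0.07921531145154688
(array([-29.5,  74.5]), 108.6, 105.0, -0.11) [[-83.9111436   22.1380008 ]
 [-71.24064033  23.76469197]
 [ 22.31123106 124.73273614]
 [ 24.83702862 126.9982908 ]]
```

View pics/t5.png

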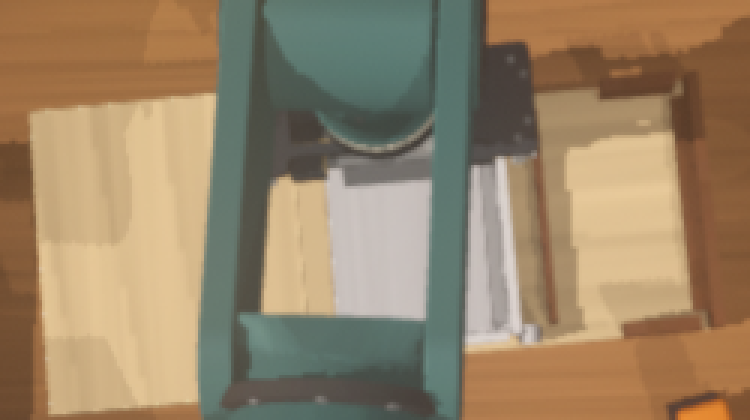

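The clipboard is square in the flipper (crop around (390,245)), about 10 mm short of the stop strip at (500,250). I'll finish gently.

>>> drive_tool([
  [0,-0.1,0,0,0,0],
  [0,-0.1,0,0,0,0],
  [0,-0.04,0,0,0,0],
  [0,-0.04,0,0,0,0],
  [0,0,0,0,0,0],
])

```text
time: 13.32
tool_pos: [0.5858, 0.0128, 0.0526]
ee_rot: [-3.141, -0.001, -3.074]
wrist_force: [-0.3, 0.6, -2.0]
width: 0.0794
finger_force: 30.0
```

```bash
python3 chk.py
```

```text
13.32 tcp jig 52.51524112281709 68.18810269865276 0.05257430642276056 yaw 183.8538876806273 F [-0.3  0.6 -2. ] 0.07942437629843223
```

>>> drive_tool([
  [0,-0.05,0,0,0,0],
  [0,-0.05,0,0,0,0],
  [0,0,0,0,0,0],
])

```text
time: 13.7
tool_pos: [0.5861, 0.0102, 0.0528]
ee_rot: [3.139, -0.001, -3.074]
wrist_force: [-1.0, 5.3, -1.7]
width: 0.0795
finger_force: 30.0
```

>>> drive_tool([
  [0,-0.05,0,0,0,0],
  [0,0,0,0,0,0],
])

```text
time: 13.95
tool_pos: [0.5861, 0.0101, 0.053]
ee_rot: [3.136, -0.001, -3.073]
wrist_force: [-1.8, 9.1, -0.7]
width: 0.0793
finger_force: 30.0
```

>>> drive_tool([
  [0,0.04,0,0,0,0],
  [0,0,0,0,0,0],
  [0,0,0,0,0,0],
  [0,0,-0.4,0,0,0],
  [0,0,-0.8,0,0,0],
  [0,0,-0.8,0,0,0],
  [-0.6,0.2,-0.3,0,0,0],
  [-0.6,0.2,0,0,0,0],
  [-0.4,0.2,0,0,0,0],
  [0,0,0,0,0,0],
], gripper=0)

```text
time: 15.2
tool_pos: [0.6495, 0.0371, 0.1459]
ee_rot: [-3.141, 0.001, -3.074]
wrist_force: [-0.4, 0.4, 0.3]
width: 0.0945
finger_force: 0.0
```

```bash
python3 - <<'E'
from chk import *
for n in ("top","scene","wrist"):
    s=snapshot(n); cv2.imwrite(f"pics/{n}6.png",s["image"])
    W=cloud(s); hsv=cv2.cvtColor(s["image"],cv2.COLOR_BGR2HSV)
    J=np.stack([(W[...,:2]*1000-O)@ax,(W[...,:2]*1000-O)@ay],-1); z=W[...,2]
    for nm,zl,zh,x0,x1,y0,y1 in (("board",.0455,.052,-110,90,16,150),("handle",.038,.05,104,145,60,125)):
        m=(z>zl)&(z<zh)&(J[...,0]>x0)&(J[...,0]<x1)&(J[...,1]>y0)&(J[...,1]<y1)&(hsv[...,1]<90)
        m=cv2.morphologyEx(m.astype(np.uint8),cv2.MORPH_OPEN,np.ones((3,3)))>0
        Q=J[m]
        if len(Q)>30: print(n,nm,len(Q),rect(Q/1000),np.percentile(Q,[1,50,99],axis=0).round(1).tolist())
E
```

```text
15.2 tcp jig 117.7264671947952 88.03281296122869 0.14590441880529156 yaw 183.88814651522088 F [-0.4  0.4  0.3] 0.09445912046203012
top board 766 (array([-1.9, 43.1]), 151.6, 60.6, -5.45) [[-74.4, 16.9], [-29.0, 38.4], [71.7, 78.2]]
top handle 102 (array([122.3,  88.9]), 35.4, 12.5, -0.24) [[104.6, 82.7], [121.6, 88.7], [139.9, 94.9]]
scene board 541 (array([ 5., 68.]), 166.2, 92.1, -4.74) [[-74.3, 19.4], [-47.5, 77.3], [82.1, 117.2]]
scene handle 116 (array([123. ,  91.6]), 36.6, 13.6, -0.44) [[105.3, 85.8], [123.1, 92.7], [140.6, 98.4]]
wrist board 21973 (array([29.3, 66.5]), 121.1, 102.3, -0.69) [[-30.2, 16.9], [7.6, 66.4], [83.1, 116.6]]
wrist handle 1042 (array([121.8,  90.8]), 35.5, 13.7, -0.19) [[104.5, 84.0], [121.1, 90.7], [139.0, 97.6]]
```

View pics/scene6.png

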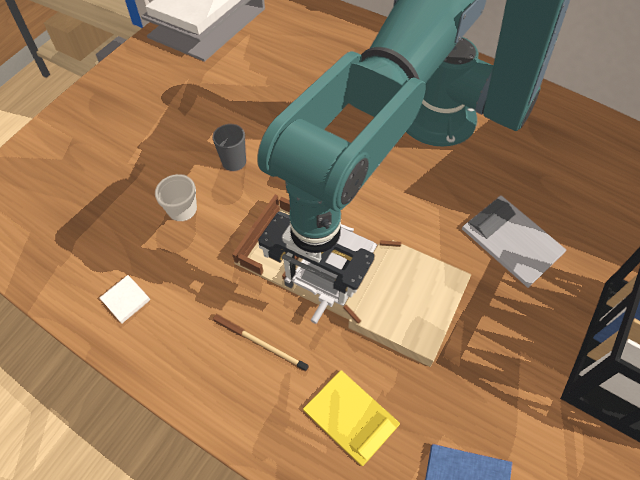

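```bash
python3 - <<'E'
from chk import *
s=snapshot("wrist"); W=cloud(s)
J=np.stack([(W[...,:2]*1000-O)@ax,(W[...,:2]*1000-O)@ay],-1); z=W[...,2]
m=(z>.045)&(z<.053)&(J[...,1]>100)&(J[...,1]<130); Q=J[m]
for k in range(-80,80,10):
    q=Q[(Q[:,0]>=k)&(Q[:,0]<k+10),1]
    if len(q)>20: print(k,np.percentile(q,98).round(1),end=" ")
m=(z>.045)&(z<.053)&(abs(J[...,1]-90)<15)&(J[...,0]<85)&(J[...,0]>60);print("maxx",np.percentile(J[m][:,0],[90,98]))
E
```

```text
15.35 tcp jig 116.51026684375051 87.48580715399396 0.14565442520181524 yaw 183.8316243974534 F [ 0.8  1.2 -0.2] 0.09380998618166225
-40 117.5 -30 117.5 -20 117.1 -10 117.3 0 117.3 10 117.5 20 117.1 30 117.3 40 116.9 50 117.1 60 116.6 70 116.7 maxx [83.21478911 84.47898297]
```

>>> drive_tool([
  [-0.09,0.07,0.4,0,0,0],
  [0,0,0.7,0,0,0],
  [0,0,0.8,0,0,0],
  [0,0,0.7,0,0,0],
  [0,0,0.4,0,0,0],
  [0,0,0.15,0,0,0],
  [0,0,0,0,0,0],
], gripper=0.55)

```text
time: 16.27
tool_pos: [0.6524, 0.0399, 0.0193]
ee_rot: [3.142, 0.001, -3.074]
wrist_force: [-0.4, 0.1, 0.6]
width: 0.0423
finger_force: 0.0
```

>>> drive_tool([
  [0,0,0,0,0,0],
  [0,0,0,0,0,0],
  [0,0,0,0,0,0],
], gripper=1)

```text
time: 16.65
tool_pos: [0.6525, 0.04, 0.0198]
ee_rot: [3.142, 0.001, -3.074]
wrist_force: [0.5, 0.6, -0.0]
width: 0.0157
finger_force: 0.0
```

```bash
python3 chk.py
```

```text
16.65 tcp jig 120.91767295722134 90.69699714920972 0.01982493312250909 yaw 183.85040048542697 F [ 0.5  0.6 -0. ] 0.015708212030833946
```

>>> drive_tool([
  [0,-0.02,-0.29,0,0,0],
  [0,-0.06,-0.29,0,0,0],
  [0,-0.1,-0.28,0,0,0],
  [0,-0.13,-0.26,0,0,0],
  [0,-0.16,-0.24,0,0,0],
  [0,-0.19,-0.22,0,0,0],
  [0,-0.22,-0.19,0,0,0],
  [0,-0.25,-0.16,0,0,0],
  [0,-0.26,-0.13,0,0,0],
])

```text
time: 17.77
tool_pos: [0.6557, -0.0092, 0.1073]
ee_rot: [3.131, 0.003, -3.07]
wrist_force: [-4.4, 12.7, 11.4]
width: 0.0133
finger_force: 30.0
```

```bash
python3 chk.py
```

```text
17.77 tcp jig 120.74063282516977 41.3946069800693 0.10730901975907271 yaw 184.0765663078719 F [-4.4 12.7 11.4] 0.01334824757620644
```

>>> drive_tool([
  [0,-0.2,-0.2,0,0,0],
  [0,-0.09,-0.08,0,0,0],
  [0,-0.29,-0.06,0,0,0],
  [0,-0.29,-0.02,0,0,0],
  [0,-0.29,0.02,0,0,0],
  [0,-0.29,0.06,0,0,0],
  [0,-0.28,0.1,0,0,0],
  [0,-0.26,0.13,0,0,0],
  [0,0,0,0,0,0],
])

```text
time: 18.9
tool_pos: [0.6612, -0.097, 0.1019]
ee_rot: [-3.14, -0.001, -3.076]
wrist_force: [2.4, -0.6, -1.3]
width: 0.0134
finger_force: 30.0
```

```bash
python3 chk.py; python3 - <<'E'
from h import *
s=snapshot("scene"); cv2.imwrite("pics/s7.png",s["image"][120:360,180:480].repeat(2,0).repeat(2,1))
E
```

```text
18.9 tcp jig 120.23023880294295 -46.55011801179107 0.10185495420316755 yaw 183.7579157901151 F [ 2.4 -0.6 -1.3] 0.013370289586634304
```

View pics/s7.png

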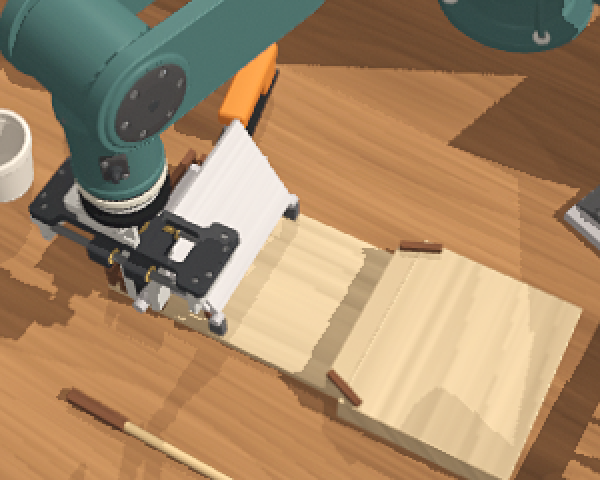

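The flipper is held past upright (plate around (235,210)) and the forces are low. I'll swing it on over.

>>> drive_tool([
  [0,-0.24,0.16,0,0,0],
  [0,-0.22,0.19,0,0,0],
  [0,-0.19,0.22,0,0,0],
  [0,-0.16,0.24,0,0,0],
  [0,-0.13,0.26,0,0,0],
  [0,-0.09,0.28,0,0,0],
  [0,-0.06,0.28,0,0,0],
  [0,0,0,0,0,0],
])

```text
time: 19.95
tool_pos: [0.6636, -0.1386, 0.0364]
ee_rot: [3.141, -0.002, -3.075]
wrist_force: [-1.8, 1.6, -1.4]
width: 0.0131
finger_force: 30.0
```

```bash
python3 chk.py
```

```text
19.95 tcp jig 119.71061655235425 -88.23972712146177 0.036350267782508446 yaw 183.84105703690764 F [-1.8  1.6 -1.4] 0.01312598802685393
```

>>> drive_tool([
  [0,-0.02,0.15,0,0,0],
  [0,-0.01,0.1,0,0,0],
  [0,0,0,0,0,0],
])

```text
time: 20.32
tool_pos: [0.6637, -0.1393, 0.0276]
ee_rot: [3.141, -0.001, -3.074]
wrist_force: [-3.7, 3.5, -0.5]
width: 0.0133
finger_force: 30.0
```

```bash
python3 chk.py
```

```text
20.32 tcp jig 119.78041547467012 -88.85021965167834 0.027586583728951234 yaw 183.86261363469396 F [-3.7  3.5 -0.5] 0.013262861299908555
```

>>> drive_tool([
  [0,0,0.06,0,0,0],
  [0,0,0.04,0,0,0],
  [0,0,0,0,0,0],
  [0,0,0,0,0,0],
])

```text
time: 20.82
tool_pos: [0.6637, -0.1393, 0.0262]
ee_rot: [3.141, -0.001, -3.074]
wrist_force: [-6.9, 4.2, 7.4]
width: 0.0133
finger_force: 30.0
```

```bash
python3 chk.py; python3 - <<'E'
from chk import *
s=snapshot("scene"); cv2.imwrite("pics/s8.png",s["image"][120:360,180:480].repeat(2,0).repeat(2,1))
W=cloud(s); J=np.stack([(W[...,:2]*1000-O)@ax,(W[...,:2]*1000-O)@ay],-1); z=W[...,2]
m=(abs(J[...,0])<70)&(J[...,1]<-15)&(J[...,1]>-110)&(z<.1)
A=np.c_[J[m],np.ones(m.sum())]; print(m.sum(),np.median(z[m])); 
for k in range(-110,-15,15): q=m&(J[...,1]>=k)&(J[...,1]<k+15); print(k,q.sum(),np.median(z[q]).round(4) if q.any() else "")
E
```

```text
20.82 tcp jig 119.81384068431935 -88.8731694248827 0.026185470364978224 yaw 183.86902896680917 F [-6.9  4.2  7.4] 0.013311993952480578
20.82 tcp jig 119.81384068431935 -88.8731694248827 0.026185470364978224 yaw 183.86902896680917 F [-6.9  4.2  7.4] 0.013311993952480578
1991 0.04482803724473357
-110 291 0.045
-95 327 0.0449
-80 280 0.0447
-65 265 0.0446
-50 296 0.0448
-35 401 0.0449
-20 131 0.0449
```

The flipper lies flat over the nest, level at 45 mm along its whole length, with contact felt. I'll swing it back.

>>> drive_tool([
  [0,0.01,-0.1,0,0,0],
  [0,0.01,-0.25,0,0,0],
  [0,0.06,-0.29,0,0,0],
  [0,0.09,-0.28,0,0,0],
  [0,0.13,-0.26,0,0,0],
  [0,0.16,-0.24,0,0,0],
  [0,0.19,-0.22,0,0,0],
  [0,0.22,-0.19,0,0,0],
  [0,0.24,-0.16,0,0,0],
  [0,0.26,-0.13,0,0,0],
  [0,0.28,-0.1,0,0,0],
  [0,0.29,-0.06,0,0,0],
  [0,0.29,-0.02,0,0,0],
  [0,0,0,0,0,0],
])

```text
time: 22.62
tool_pos: [0.6601, -0.0512, 0.1228]
ee_rot: [-3.138, 0.008, -3.074]
wrist_force: [-4.5, -2.3, 8.0]
width: 0.0131
finger_force: 30.0
```

```bash
python3 chk.py; python3 - <<'E'
from chk import *
for n in("top","scene"):
    s=snapshot(n); cv2.imwrite(f"pics/{n}9.png",s["image"][120:360,180:480].repeat(2,0).repeat(2,1))
    W=cloud(s); J=np.stack([(W[...,:2]*1000-O)@ax,(W[...,:2]*1000-O)@ay],-1); z=W[...,2]
    m=(abs(J[...,0])<78)&(J[...,1]<-12)&(J[...,1]>-124)&(z<.06)&(z>.02)
    q=J[m]; print(n,m.sum(),np.percentile(z[m],[5,50,95]),np.percentile(q,[1,99],axis=0)) if m.any() else 0
    A=np.c_[q,np.ones(len(q))]; k=abs(z[m]-np.median(z[m]))<.006; print(np.linalg.lstsq(A[k],z[m][k]*1000,rcond=None)[0])
E
```

```text
22.62 tcp jig 122.20432714065744 -0.8010031108655805 0.12280404126066871 yaw 183.8557771118108 F [-4.5 -2.3  8. ] 0.013075855909128081
22.62 tcp jig 122.20432714065744 -0.8010031108655805 0.12280404126066871 yaw 183.8557771118108 F [-4.5 -2.3  8. ] 0.013075855909128081
top 2884 [0.03216406 0.03627629 0.03988795] [[ -75.64480616 -122.97500416]
 [  71.86227645  -18.87912367]]
[-4.36876967e-04 -9.46503903e-04  3.62249182e+01]
scene 358 [0.03205532 0.03630341 0.03969734] [[ -77.25889086 -123.58304567]
 [  76.5858362   -15.58417837]]
[-5.88001708e-03  5.52513144e-03  3.64968672e+01]
```

View pics/scene9.png

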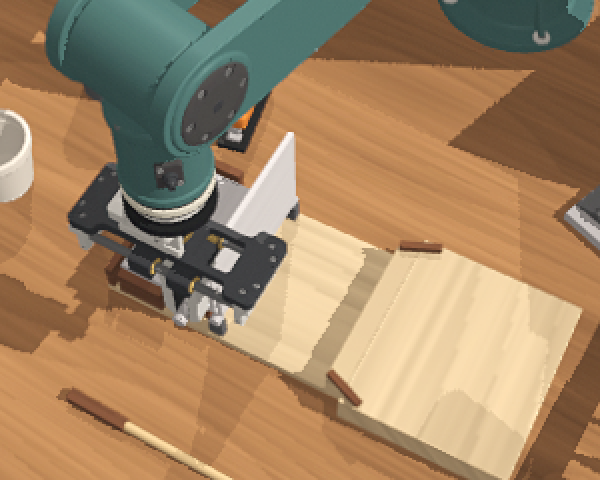

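The clipboard is flat in the nest: fitted tilt about 0, top at 36 mm. The flipper is upright at (265,190). The bar has crept toward the finger tips, so I'll pass upright to the deck side and then re-seat the grip.

>>> drive_tool([
  [0,0.29,0.02,0,0,0],
  [0,0.29,0.06,0,0,0],
  [0,0.2,0.06,0,0,0],
  [0,0,0,0,0,0],
])

```text
time: 23.22
tool_pos: [0.658, -0.018, 0.1148]
ee_rot: [3.141, 0.007, -3.073]
wrist_force: [-2.5, 1.3, 7.2]
width: 0.0133
finger_force: 30.0
```

>>> drive_tool([
  [0,0,0.1,0,0,0],
  [0,0,0.15,0,0,0],
  [0,0,0.05,0,0,0],
], gripper=0.78)

```text
time: 23.6
tool_pos: [0.6561, -0.019, 0.0978]
ee_rot: [3.14, -0.0, -3.074]
wrist_force: [0.4, 1.7, 0.6]
width: 0.0205
finger_force: 0.8
```

>>> drive_tool([
  [0,0,0,0,0,0],
  [0,0,0,0,0,0],
], gripper=1)

```text
time: 23.85
tool_pos: [0.656, -0.0192, 0.0984]
ee_rot: [3.141, -0.0, -3.074]
wrist_force: [-0.9, 1.6, -0.4]
width: 0.0132
finger_force: 30.0
```

```bash
python3 chk.py
```

```text
23.85 tcp jig 120.3727217212066 31.447004592954432 0.0983564996488521 yaw 183.85993522354337 F [-0.9  1.6 -0.4] 0.013173727781804275
```

>>> drive_tool([
  [0,0.27,0.12,0,0,0],
  [0,0.25,0.16,0,0,0],
  [0,0.23,0.19,0,0,0],
  [0,0.2,0.22,0,0,0],
  [0,0.17,0.24,0,0,0],
  [0,0.14,0.26,0,0,0],
  [0,0.1,0.27,0,0,0],
  [0,0.07,0.28,0,0,0],
  [0,0.03,0.27,0,0,0],
  [0,0,0.06,0,0,0],
  [0,0,0,0,0,0],
])

```text
time: 25.22
tool_pos: [0.6526, 0.0403, 0.0148]
ee_rot: [3.139, 0.001, -3.074]
wrist_force: [4.3, 3.3, -1.3]
width: 0.0132
finger_force: 30.0
```

```bash
python3 chk.py
```

```text
25.23 tcp jig 120.9639914189691 91.02807932623016 0.014821729376039556 yaw 183.86189510515348 F [ 4.3  3.3 -1.3] 0.013210512202837373
```

>>> drive_tool([
  [0,0,0.03,0,0,0],
  [0,0,0,0,0,0],
])

```text
time: 25.48
tool_pos: [0.6525, 0.0404, 0.014]
ee_rot: [3.139, 0.001, -3.074]
wrist_force: [3.5, 3.4, -0.6]
width: 0.0131
finger_force: 30.0
```

>>> drive_tool([
  [0,0,0,0,0,0],
  [0,0,0,0,0,0],
  [0,0,-0.3,0,0,0],
  [0,0,-0.7,0,0,0],
  [0,0,-0.9,0,0,0],
  [0,0,-0.9,0,0,0],
  [0,0,-0.9,0,0,0],
  [0.5,0.6,-0.3,0,0,0],
  [0.8,0.9,0,0,0,0],
  [0.8,0.9,0,0,0,0],
  [0.8,0.9,0,0,0,0],
  [0.5,0.5,0,0,0,0],
  [0,0,0,0,0,0],
  [0,0,0,0,0,0],
], gripper=0.6)

```text
time: 27.22
tool_pos: [0.5069, 0.1807, 0.1753]
ee_rot: [-3.141, 0.001, -3.075]
wrist_force: [1.0, -0.3, 0.1]
width: 0.0374
finger_force: 0.0
```

```bash
python3 chk.py; python3 - <<'E'
from chk import *
for n in("top","scene"):
    s=snapshot(n); cv2.imwrite(f"pics/{n}10.png",s["image"])
    W=cloud(s); J=np.stack([(W[...,:2]*1000-O)@ax,(W[...,:2]*1000-O)@ay],-1); z=W[...,2]; hsv=cv2.cvtColor(s["image"],cv2.COLOR_BGR2HSV)
    m=(abs(J[...,0])<78)&(J[...,1]<-12)&(J[...,1]>-124)&(z<.041)&(z>.031)&(hsv[...,1]<80)
    m=cv2.morphologyEx(m.astype(np.uint8),cv2.MORPH_OPEN,np.ones((3,3)))>0
    q=J[m]; print(n,m.sum(),rect(q/1000),np.linalg.lstsq(np.c_[q,np.ones(len(q))],z[m]*1000,rcond=None)[0].round(3))
    m=(abs(J[...,0])<65)&(J[...,1]>25)&(J[...,1]<120)&(z<.06)&(z>.02); q=J[m]; print("flipper",m.sum(),np.linalg.lstsq(np.c_[q,np.ones(len(q))],z[m]*1000,rcond=None)[0].round(3))
E
```

```text
27.23 tcp jig -14.763103941539983 241.06174210914597 0.1752817952881966 yaw 183.82383251281504 F [ 1.  -0.3  0.1] 0.037366100109948126
27.23 tcp jig -14.763103941539983 241.06174210914597 0.1752817952881966 yaw 183.82383251281504 F [ 1.  -0.3  0.1] 0.037366100109948126
top 3509 (array([ -1.4, -71.9]), 150.4, 104.2, -0.19) [-1.0000e-03 -1.0000e-03  3.6173e+01]
flipper 2916 [-1.0000e-03 -2.0000e-03  3.7883e+01]
scene 2918 (array([ -0.9, -69.6]), 153.2, 108.6, 0.04) [-0.    -0.    36.215]
flipper 2491 [-1.0000e-03 -0.0000e+00  3.7794e+01]
```

View pics/scene10.png

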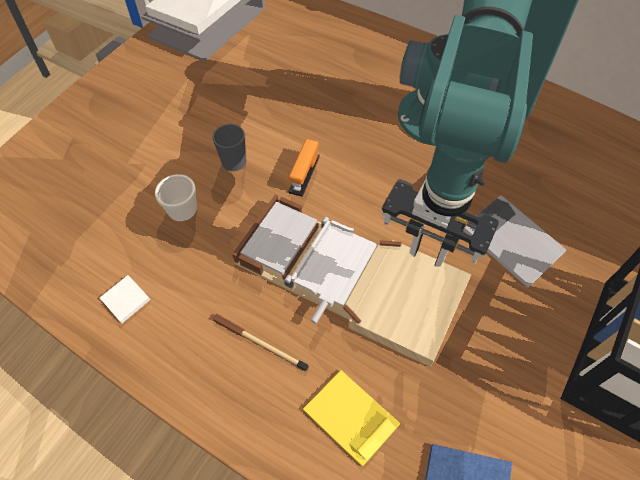

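The clipboard lies flat and face-down in the nest at (280,240). The flipper is flat at (335,260) and the stapler is upright at (305,167). The pot, cup and pointer look unmoved, and the robot is touching nothing.

```bash
python3 -c "
from bench import close_job
print(close_job())"
```

```text
the job is handed in; nothing more can be done
None
```

The job is handed in at about 27 s on the robot's clock: the stapler stands upright on the desk clear of the jig, the clipboard lies flat and face-down in the nest, the flipper is back flat, and the pot, cup and pointer were not touched.

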